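# Step a blank on cross slides under a punch and mark two spots

## Task

On the marking stand, push the sliding carrier by its orange finger well until the middle of the red spot on the blank is under the punch tip, then press the red plunger fully down; then step the carrier on and do the same with the blue spot. Never press the plunger while the tip is off both of those spots, leave the carrier with the middle of the blue spot under the raised punch, and do not disturb the other things on the bench.

Things in the scene. Friction and masses are not known exactly. Their poses are not given: they have to be found in the camera images.
- stand: Fixed marking stand: grey base plate 250 x 370 mm. Origin on the table below the punch; x: along the lower slide (away from the robot at yaw 0), y: along the upper slide, towards the finger well, z up. Yaw differs, up to 20 degrees either way. Steel column (26 mm thick, 160 high) at y = -150; a blue arm (24 mm wide, 44 at the column) runs from it to the punch at y = 0, heights 112 to 144 mm.
- slide_x (a joint): Lower slide (aluminium saddle), m along the stand's x; travel -0.055 to 0.055; stays where it is left (about 2.5 N of friction). Carries the upper slide.
- slide_y (a joint): Upper slide = the carrier, a black plate 130 x 255 mm, top 50 mm above the table, m along the stand's y; travel -0.045 to 0.062; stays where it is left (about 2.5 N of friction). It bears the blank and the finger well. At slide_x = slide_y = 0 the blank's centre is below the punch.
- well (a point): Finger well: orange open-topped box on the carrier, sides parallel to the stand's axes, 56 mm square inside, walls 6 mm thick, 36 mm deep, for closed fingertips to push its walls either way. Point: centre of its floor, 50 mm above the table, 145 mm along the stand's y from the blank's centre. Keep the wide way of the gripper's body along the stand's x, clear of the punch.
- red_spot (a point): Centre of the red spot (16 mm across), one of three on top of the round aluminium blank (110 mm across, 10 mm thick, top 60 mm above the table; a screw head 16 mm wide, 5 mm high at its centre). The blank is clamped to the carrier, turned any way; spots are 36 mm from its centre, 120 degrees apart.
- blue_spot (a point): Centre of the blue spot (16 mm across) on the blank.
- yellow_spot (a point): Centre of the yellow spot (16 mm across) on the blank; not to be marked in this job.
- punch_tip (a point): Tip of the steel punch, which hangs from the end of the blue arm and moves only up and down: 80 mm above the table at rest, 62 mm when fully down (2 mm above the blank).
- plunger_top (a point): Centre of the flat top of the red plunger cap (38 mm across, 14 mm thick) that drives the punch: 174 mm above the table at rest.
- plunger (a joint): Punch plunger, m pressed down: 0 at rest, 0.018 fully down; a spring (about 1.5 N at the start, 4 N fully down) brings it back up.
- spare_blank: Bystander: loose aluminium disc, 90 mm across, 10 mm thick, beyond the stand. Origin: centre of its underside.
- jar: Bystander: amber jar, 60 mm across, 75 mm high, beyond the stand. Origin: centre of its underside.
- screwdriver: Bystander: screwdriver lying between the stand and the robot. Origin below its middle.
- bowl: Bystander: white bowl, 150 mm across, 65 mm high. Origin: centre of its underside.
- dish: Bystander: orange dish, 140 mm across, 35 mm high. Origin: centre of its underside.
- tissue_box: Bystander: paper box 120 x 120 x 80 mm. Origin: centre of its underside.
- wrench: Bystander: steel wrench lying flat. Origin below its middle.

How it is judged:
By the outcome, as a careful person would: the job done as asked, in the order asked, and still so for the second after the job is handed in, with the robot touching nothing.
It also fails if it takes over 72 s, if anything falls off the work surface, if the arm or the gripper's body presses on something with over 40 N, if the wrist force passes 120 N, or if a joint passes its speed limit or range.

## Robot

A 6-joint arm with a two-finger parallel gripper is mounted at the origin on the work surface. World frame = base frame: x ahead of the robot, y to its left, z up, the work surface at z = 0. Lengths are in m, angles in rad, forces in N, time in s.
With the tool pointing down it reaches from about 0.375 to 0.975 m from the base axis. Payload 3.8 kg.
Tool frame: the origin (TCP) lies midway between the tips of the shut fingers; the grasp point (between the pads) lies 19 mm behind it; x points along the fingers, y is the direction in which the jaws open and shut, and the axes are right-handed (so a half turn about x gives the same grasp; the last joint's range is limited). The gripper opens to 88 mm and grips with 3 to 60 N. Pads are 18 mm wide; open, the fingers measure 123 mm over their backs; the gripper's body (75 mm by 187 mm) begins 45 mm behind the grasp point.
Start: joints at [-0.037, 0.264, 1.604, -0, 1.274, -0.037], TCP at [0.675, -0, 0.239] pointing down, gripper open.
Joint ranges: [-2.63, 2.63], [-0.94, 2.18], [0.31, 2.57], [-1.31, 4.45], [0, 2.66], [-2.55, 2.55]. Speed limits (rad/s): [2.57, 2.57, 3.14, 3.14, 3.14, 3.14].

## Interface

Orientations are given as a rotation vector (axis times angle).
In Python, from cell import manip, inverse_kinematics, cams, order gives the robot as it stands. Calls block until the motion is done:
- manip.move_pose(position, orientation): joint-space move of the TCP to a pose.
- manip.move_linear(position, rate=0.15, rot=None): straight line of the TCP; rot=None keeps the orientation; rate is the mean speed in m/s.
- manip.set_joints(angles): joint-space move.
- manip.set_gripper(opening, force=None): finger opening in m; force is the grip in N (None keeps the last); returns when the fingers have stopped.
- manip.dwell(seconds).
- inverse_kinematics(position, orientation): joint angles nearest the present ones, or None.
- manip.state(): the state.
- cams.capture(name): name is "scene" or "side" or "wrist"; returns a dict with "image" (384x512x3 uint8, blue, green, red), "z_map" (384x512 float32, m along the optical axis (not along the pixel's ray), 0 where there is no reading), "intrinsics" (3x3 intrinsics, pixels), "position" and "orientation" of the camera in the world; the wrist camera has in their place "T_tool_cam" (4x4, takes a point from camera to tool coordinates, whose origin is the TCP and whose axes are the tool frame's). Camera axes: x right, y down, z forward; pixel columns grow to the right and rows downward; lengths in m; the calibration is good to about 2 mm. A picture is of the moment at which its call begins: read the wrist's pose just before it.
A pose or a line that the arm cannot do raises manip.IKError and nothing moves.
- order.close_job(): hands the job in, once; it reports no verdict.
The state is a dict: "clock": time; "joint_pos": joint angles; "joint_velocities": joint speeds; "tau": joint torques, N m; "tool_pos": TCP position; "tcp_rot": TCP orientation; "contact_force": force on the tool from outside, world axes, zero at the start; "moment": the same for the moment, N m; "gripper_width": finger opening in m.
Only numpy, scipy, OpenCV 4.12 (cv2) and the standard library are available. Lean on these libraries where they do the work, as an engineer would, in place of code of your own. Each camera call takes 0.05 s, during which the arm holds its last target. There are 200 camera calls.

## Working session

There is one attempt and no reset: what is moved stays moved. The work goes in short steps, each a Python script; the robot and the scene stay as the last script left them, time stands still between calls to the robot, and variables do not carry over. Pictures are saved under pics/ and viewed, about 8 in all and at most 12, crops included, and the job is handed in when it is done.

```bash
ls; mkdir -p pics
cat > h.py <<'E'
import numpy as np, cv2
from scipy.spatial.transform import Rotation as R
from cell import manip, inverse_kinematics, cams, order
def cap(name):
    s=manip.state(); c=cams.capture(name)
    if "T_tool_cam" in c:
        T=np.eye(4); T[:3,:3]=R.from_rotvec(s["tcp_rot"]).as_matrix(); T[:3,3]=s["tool_pos"]
        T=T@np.array(c["T_tool_cam"])
    else:
        T=np.eye(4); o=np.array(c["orientation"]); T[:3,:3]=o if o.shape==(3,3) else R.from_rotvec(o).as_matrix(); T[:3,3]=c["position"]
    c["T"]=T; return c
def ray(c,uv,z):
    d=c["T"][:3,:3]@np.linalg.inv(c["intrinsics"])@np.array([uv[0],uv[1],1.]); p=c["T"][:3,3]
    return p+d*(z-p[2])/d[2]
def proj(c,P):
    q=c["T"][:3,:3].T@(np.array(P)-c["T"][:3,3]); q=c["intrinsics"]@q; return q[:2]/q[2]
def blobs(c,lo,hi,amin=30):
    h=cv2.cvtColor(c["image"],cv2.COLOR_BGR2HSV)
    m=cv2.inRange(h,np.array(lo),np.array(hi)) if lo[0]<=hi[0] else cv2.inRange(h,np.array([lo[0],*lo[1:]]),np.array([180,*hi[1:]]))|cv2.inRange(h,np.array([0,*lo[1:]]),np.array(hi))
    n,l,s,ce=cv2.connectedComponentsWithStats(m)
    return [(ce[i].round(1).tolist(),s[i].tolist()) for i in range(1,n) if s[i][4]>=amin],l
COL=dict(red=((172,120,60),(6,255,255)),blue=((100,120,60),(125,255,255)),yellow=((22,120,80),(35,255,255)),orange=((8,150,80),(20,255,255)))
E
python3 - <<'E'
from h import *
print({k:(v if k!='z' else 0) for k,v in manip.state().items()})
ims=[]
for n in("scene","side","wrist"):
    c=cap(n); cv2.imwrite(f"pics/{n}0.png",c["image"]); print(n,c["T"].round(3).tolist(),c["intrinsics"][0][0])
    for k in COL: print(k,blobs(c,*COL[k])[0])
    ims.append(c["image"])
cv2.imwrite("pics/a.png",cv2.resize(np.hstack(ims[:2]),(800,300)))
E
```

```text
pics
{'clock': 0.0, 'joint_pos': array([-3.68826217e-02,  2.64737108e-01,  1.60535333e+00, -2.71919477e-05,
        1.27371435e+00, -3.69074412e-02]), 'joint_velocities': array([-0.00052637, -0.00083523, -0.00051443, -0.00014988, -0.00082268,
       -0.00096315]), 'tau': array([-9.59501231e-04, -5.02113855e+01, -3.56871557e+01,  7.25938403e-02,
        2.92220683e-02, -1.93505334e-04]), 'tool_pos': array([6.74291203e-01, 2.71818157e-05, 2.37409993e-01]), 'tcp_rot': array([ 1.20816993,  1.2108845 , -1.21077755]), 'contact_force': array([-0.32515473,  0.76132693, -0.27490444]), 'moment': array([ 0.02187959, -0.01555545, -0.00045529]), 'gripper_width': 0.08810333103320171}
scene [[-0.869, 0.331, -0.366, 1.003], [0.494, 0.573, -0.654, 0.81], [-0.007, -0.75, -0.662, 0.95], [0.0, 0.0, 0.0, 1.0]] 362.58670677736905
red [([235.5, 159.9], [232, 158, 8, 5, 31]), ([269.8, 168.8], [263, 160, 15, 19, 127]), ([475.4, 368.3], [468, 360, 18, 16, 43])]
blue [([149.1, 83.6], [115, 29, 87, 90, 1376]), ([341.0, 55.4], [321, 41, 47, 32, 965]), ([110.3, 101.2], [103, 85, 15, 35, 139]), ([338.5, 97.7], [31
[... 1188 characters left out ...]
], [433, 287, 79, 97, 4512]), ([91.2, 308.3], [80, 299, 26, 16, 62])]
wrist [[1.0, 0.0, -0.002, 0.675], [-0.0, -0.965, -0.262, 0.066], [-0.002, 0.262, -0.965, 0.384], [0.0, 0.0, 0.0, 1.0]] 282.83045050926074
red [([168.0, 216.8], [162, 211, 13, 13, 126])]
blue [([134.5, 321.6], [124, 307, 22, 30, 358])]
yellow [([187.4, 121.4], [147, 88, 76, 82, 1995]), ([191.1, 259.6], [186, 255, 11, 10, 91]), ([52.7, 293.4], [50, 284, 6, 21, 54])]
orange [([254.4, 103.3], [0, 0, 490, 270, 85309]), ([185.0, 135.1], [147, 93, 81, 77, 2607]), ([510.0, 228.3], [508, 220, 4, 15, 30]), ([67.3, 282.3], [55, 258, 33, 57, 476]), ([451.3, 284.0], [430, 258, 37, 57, 688]), ([344.3, 323.0], [230, 302, 282, 35, 4192])]
```

View pics/a.png

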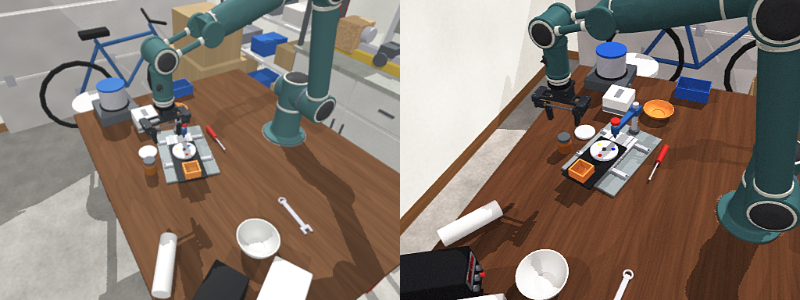

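View pics/wrist0.png

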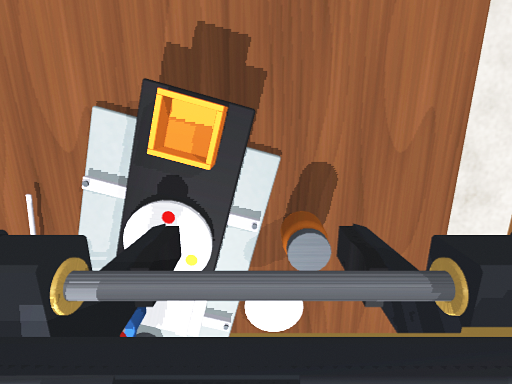

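Run:
```python
from h import *
q=manip.state()["tcp_rot"]
manip.set_gripper(0.0)
manip.move_pose([0.60,-0.13,0.33],q)
c=cap("wrist"); cv2.imwrite("pics/w1.png",c["image"])
zs=dict(red=.06,blue=.06,yellow=.06,orange=.086)
for k in COL:
    for b in blobs(c,*COL[k])[0]: print(k,b,ray(c,b[0],zs[k]).round(4), ray(c,b[0],.174).round(4))
print(manip.state()["clock"])
```

```text
red ([233.6, 107.8], [229, 102, 11, 12, 97]) [ 0.5644 -0.0512  0.06  ] [ 0.5743 -0.0545  0.174 ]
red ([108.3, 191.0], [99, 161, 20, 61, 1007]) [ 0.3709 -0.1722  0.06  ] [ 0.4339 -0.1424  0.174 ]
red ([198.4, 187.6], [182, 171, 34, 34, 902]) [ 0.5083 -0.1669  0.06  ] [ 0.5336 -0.1385  0.174 ]
blue ([208.3, 143.6], [204, 139, 10, 10, 84]) [ 0.5264 -0.101   0.06  ] [ 0.5468 -0.0907  0.174 ]
blue ([210.8, 172.5], [197, 165, 23, 22, 188]) [ 0.5281 -0.1437  0.06  ] [ 0.548  -0.1216  0.174 ]
blue ([196.0, 219.2], [183, 201, 28, 34, 610]) [ 0.5017 -0.2177  0.06  ] [ 0.5288 -0.1754  0.174 ]
yellow ([255.7, 31.8], [224, 0, 66, 55, 530]) [0.5958 0.0448 0.06  ] [0.5972 0.0151 0.174 ]
yellow ([251.1, 148.8], [247, 144, 10, 11, 77]) [ 0.5886 -0.1085  0.06  ] [ 0.5919 -0.0961  0.174 ]
orange ([74.8, 122.1], [0, 0, 213, 270, 37991]) [ 0.3537 -0.0701  0.086 ] [ 0.4095 -0.0686  0.174 ]
orange ([256.9, 25.2], [224, 0, 68, 61, 2503]) [0.5976 0.0453 0.086 ] [0.5983 0.0208 0.174 ]
orange ([303.9, 3.2], [302, 0, 6, 7, 31]) [0.6544 0.0689 0.086 ] [0.6423 0.0391 0.174 ]
orange ([396.5, 118.2], [279, 0, 217, 270, 37850]) [ 0.7831 -0.0653  0.086 ] [ 0.7419 -0.0649  0.174 ]
orange ([505.1, 241.4], [497, 209, 15, 61, 230]) [ 0.9676 -0.2432  0.086 ] [ 0.8848 -0.2026  0.174 ]
orange ([231.8, 268.4], [229, 258, 7, 25, 94]) [ 0.5582 -0.2885  0.086 ] [ 0.5678 -0.2377  0.174 ]
orange ([286.0, 286.0], [282, 258, 8, 57, 212]) [ 0.6424 -0.3192  0.086 ] [ 0.6329 -0.2614  0.174 ]
orange ([231.1, 305.7], [228, 294, 8, 21, 78]) [ 0.5554 -0.3551  0.086 ] [ 0.5656 -0.2892  0.174 ]
orange ([207.8, 321.6], [26, 302, 412, 35, 6418]) [ 0.5167 -0.3852  0.086 ] [ 0.5357 -0.3125  0.174 ]
orange ([485.8, 318.8], [480, 302, 13, 35, 116]) [ 0.9673 -0.3793  0.086 ] [ 0.8845 -0.308   0.174 ]
2.2333
```

View pics/w1.png

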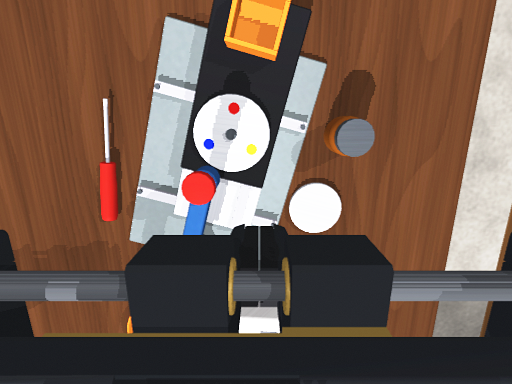

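```bash
cat >> h.py <<'E'
def cloud(c):
    z=c["z_map"]; v,u=np.indices(z.shape); K=np.array(c["intrinsics"])
    P=np.stack([(u-K[0,2])/K[0,0]*z,(v-K[1,2])/K[1,1]*z,z],-1)
    P=P@c["T"][:3,:3].T+c["T"][:3,3]; P[z==0]=np.nan; return P
def rect(P,sel):
    m=cv2.morphologyEx(sel.astype(np.uint8),cv2.MORPH_OPEN,np.ones((2,2)))>0
    n,l,s,_=cv2.connectedComponentsWithStats(m.astype(np.uint8))
    i=1+np.argmax(s[1:,4]); p=P[l==i][:,:2].astype(np.float32)
    return cv2.minAreaRect(p),cv2.minEnclosingCircle(p),len(p),p
def spots(c):
    r={}
    for k in("red","blue","yellow"):
        r[k]=[ray(c,b[0],.06)[:2].round(4).tolist() for b in blobs(c,*COL[k],20)[0] if b[1][4]<200 and max(b[1][2:4])<20]
    return r
E
python3 - <<'E'
from h import *
q=manip.state()["tcp_rot"]
manip.move_pose([0.60,-0.075,0.33],q)
c=cap("wrist"); P=cloud(c); cv2.imwrite("pics/w2.png",c["image"])
print(spots(c))
hsv=cv2.cvtColor(c["image"],cv2.COLOR_BGR2HSV); H,S,V=hsv[...,0],hsv[...,1],hsv[...,2]
near=(P[...,0]>.4)&(P[...,0]<.75)
a=rect(P,(abs(P[...,2]-.086)<.005)&(H>8)&(H<30)&(S>120)&near); print("rim",a[:3])
a=rect(P,(abs(P[...,2]-.174)<.006)&((H<8)|(H>170))&(S>120)&near); print("cap",a[:3])
a=rect(P,(abs(P[...,2]-.05)<.006)&(V<70)&near); print("carrier",a[:3])
red=[b for b in blobs(c,*COL["red"])[0] if 600<b[1][4]<1500]
for b in red: print(b,ray(c,b[0],.174))
for n in("scene","side"):
    c=cap(n); print(n,spots(c)); print([ (b,ray(c,b[0],.174).round(4)) for b in blobs(c,*COL["red"])[0]])
print(manip.state()["clock"])
E
```

```text
{'red': [[0.5644, -0.0514]], 'blue': [[0.5265, -0.1009]], 'yellow': [[0.5886, -0.1084], [0.5512, -0.2838]]}
rim (((0.6018424034118652, 0.06055840849876404), (0.08559922873973846, 0.06971858441829681), 74.73661041259766), ((0.6018450260162354, 0.060567937791347504), 0.05529176816344261), 1051)
cap (((0.5638290643692017, -0.09565674513578415), (0.11959998309612274, 0.028653554618358612), 54.575408935546875), ((0.5526134967803955, -0.08767902851104736), 0.05990264564752579), 346)
carrier (((0.5777610540390015, -0.03445935249328613), (0.27194857597351074, 0.1337008774280548), 74.65913391113281), ((0.5897822380065918, -0.036827452480793), 0.14747092127799988), 7758)
([113.1, 222.3], [105, 194, 18, 58, 936]) [ 0.43415036 -0.12259078  0.174     ]
scene {'red': [[0.4638, -0.2703], [0.3764, -0.1365]], 'blue': [[0.2518, -0.6291], [0.2948, -0.5495], [0.4576, -0.3477], [0.4943, -0.2138]], 'yellow': []}
[(([234.5, 157.9], [229, 154, 11, 9, 76]), array([ 0.533 , -0.1319,  0.174 ])), (([269.8, 168.7], [263, 160, 15, 19, 128]), array([ 0.4567, -0.0152,  0.174 ])), (([476.1, 367.7], [468, 357, 21, 19, 47]), array([0.4416, 0.7628, 0.174 ]))]
side {'red': [[0.5744, -0.2693], [0.7134, 0.5077]], 'blue': [[-0.0139, -1.1938]], 'yellow': []}
[(([275.2, 154.9], [269, 150, 13, 11, 117]), array([ 0.5315, -0.1362,  0.174 ])), (([335.2, 196.6], [327, 185, 17, 25, 212]), array([ 0.3269, -0.023 ,  0.174 ])), (([90.3, 343.0], [87, 326, 8, 37, 105]), array([0.6916, 0.5401, 0.174 ])), (([105.6, 351.0], [101, 348, 9, 7, 47]), array([0.6532, 0.5438, 0.174 ]))]
2.7167
```

```bash
cat >> h.py <<'E'
YAW=np.radians(-15.3)
SX=np.array([np.cos(YAW),np.sin(YAW)]); SY=np.array([-np.sin(YAW),np.cos(YAW)])
Q=(R.from_euler("z",YAW)*R.from_rotvec(np.array([1,1,-1])*2*np.pi/3/np.sqrt(3))).as_rotvec()
def st(v): return np.array([v@SX,v@SY])
E
python3 - <<'E'
from h import *
s=manip.state(); print(R.from_rotvec(s["tcp_rot"]).as_matrix().round(2).tolist(), (R.from_rotvec(Q).as_matrix()).round(2).tolist())
manip.move_pose([.5335-.066*SY[0]+.0,-.1385-.066*SY[1],.33],Q)
c=cap("wrist"); cv2.imwrite("pics/w3.png",c["image"])
print("cam",c["T"][:3,3],spots(c))
for b in blobs(c,*COL["red"])[0]: print(b,ray(c,b[0],.174).round(4))
P=cloud(c); sel=(abs(P[...,2]-.174)<.008); print(rect(P,sel&(abs(P[...,0]-.5335)<.04)&(abs(P[...,1]+.1385)<.04))[:3])
print(manip.state()["clock"])
E
```

```text
[[-0.01, 1.0, 0.0], [0.0, 0.0, -1.0], [-1.0, -0.01, -0.0]] [[0.0, 0.96, -0.26], [0.0, -0.26, -0.96], [-1.0, 0.0, 0.0]]
cam [ 0.53434978 -0.1385705   0.47651404] {'red': [[0.5646, -0.0511]], 'blue': [[0.5266, -0.101]], 'yellow': [[0.5888, -0.1085]]}
([263.0, 45.1], [258, 39, 11, 13, 118]) [ 0.5563 -0.075   0.174 ]
([257.0, 118.7], [239, 101, 37, 37, 1040]) [ 0.5323 -0.14    0.174 ]
([156.3, 175.1], [142, 145, 29, 61, 1007]) [ 0.4107 -0.1682  0.174 ]
(((0.5362027883529663, -0.1439070999622345), (0.0402616485953331, 0.04240148141980171), 70.66584777832031), ((0.5363987684249878, -0.14478690922260284), 0.023766720667481422), 1049)
3.425
```

View pics/w3.png

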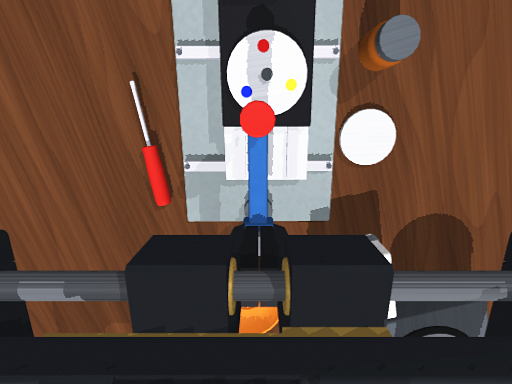

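```bash
cat >> h.py <<'E'
P0=np.array([.5323,-.1400])
ZW=.060; ZT=.14
def lin(p,z,rate): manip.move_linear([p[0],p[1],z],rate=rate)
def push(well,d,hx=.0175,hy=.009,zend=ZT):
    """carrier displacement d (stand frame) by the well, TCP starting anywhere above"""
    w=np.array(well)
    manip.move_pose([*w,ZT],Q); lin(w,ZW,.1)
    for ax,dv,h in((SX,d[0],hx),(SY,d[1],hy)):
        if abs(dv)<.0004: continue
        g=np.sign(dv)*(.028-h)
        if abs(g)>.004: lin(w+ax*(g-np.sign(dv)*.003),ZW,.1)
        lin(w+ax*(g+dv),ZW,.04)
        f=manip.state()["contact_force"]; print("push",dv,"F",f.round(1))
        w=w+ax*dv; lin(w,ZW,.1)
    lin(w,zend,.15); return w
def look(pos):
    manip.move_pose(pos,Q); return cap("wrist")
E
python3 - <<'E'
from h import *
red=np.array([.5645,-.0512]); cen=np.array([.5599,-.0868])
d=st(P0-red); print("need",d)
w=cen+.145*SY
w2=push(w,[d[0],d[1]+.002])
c=look([.60,-.1,.33]); cv2.imwrite("pics/w4.png",c["image"]); s=spots(c); print(s)
for k in s:
    for p in s[k]: print(k,"spot-P stand",st(np.array(p)-P0).round(4))
print(manip.state()["clock"])
E
```

```text
need [-0.00762682 -0.09414941]
push -0.007626822037415984 F [-0.   0.2 -1.1]
push -0.0921494109679375 F [2.2 2.4 1.6]
{'red': [[0.536, -0.1397]], 'blue': [], 'yellow': [[0.551, -0.0126]]}
red spot-P stand [0.0035 0.0013]
yellow spot-P stand [-0.0156  0.1278]
11.2833
```

View pics/w4.png

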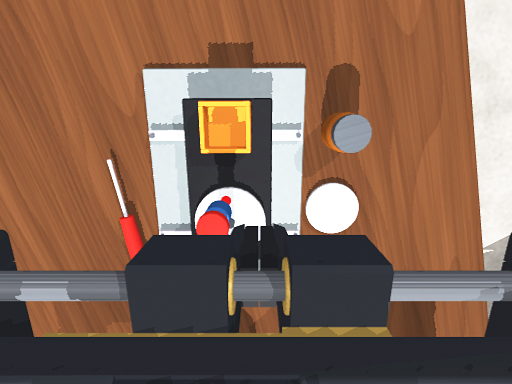

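```bash
cat >> h.py <<'E'
def check(tag,off=-.05,xo=0.):
    p=P0+SY*(off-.066)+SX*xo
    c=look([*p,.33]); cv2.imwrite(f"pics/{tag}.png",c["image"]); s=spots(c); out={}
    for b in blobs(c,*COL["red"])[0]:
        if 600<b[1][4]<1500 and b[1][3]<45: print("cap",ray(c,b[0],.174)[:2].round(4))
    for k in s:
        for p in s[k]:
            r=st(np.array(p)-P0); print(k,r.round(4))
            if np.hypot(*r)<.12: out[k]=np.array(p)
    print("clock",manip.state()["clock"]); return out
E
python3 - <<'E'
from h import *
s=check("w5")
rot=st(np.array([.5645,-.0512])-np.array([.5599,-.0868]))
if "blue" in s and "yellow" in s:
    b,y=st(s["blue"]-P0),st(s["yellow"]-P0)
    b0,y0,r0=[st(np.array(v)-P0) for v in((.5265,-.101),(.5887,-.1085),(.5645,-.0512))]
    print("moved",b-b0,y-y0,"red err",r0+((b-b0)+(y-y0))/2)
E
```

```text
cap [ 0.5322 -0.1401]
yellow [0.041  0.0931]
yellow [-0.0223  0.0858]
yellow [0.0327 0.0861]
yellow [ 0.041  -0.0492]
clock 12.0833
```

View pics/w5.png

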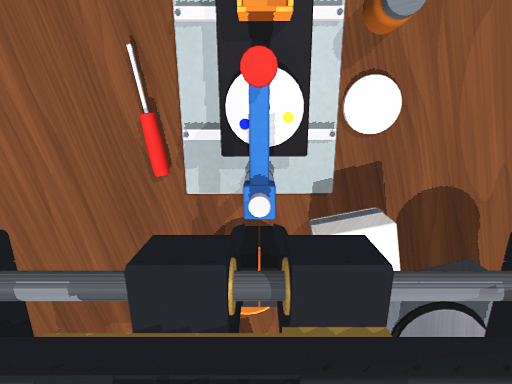

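```bash
cat >> h.py <<'E'
Y0=np.array([.5887,-.1085]); R0=np.array([.5645,-.0512]); B0=np.array([.5265,-.1010]); C0=np.array([.5599,-.0868])
HX,HY=.015,.0114
E
python3 - <<'E'
from h import *
t=np.array([-.0051,-.0945]); w=C0+.145*SY+SX*t[0]+SY*t[1]
push(w,[-.0025,0],HX,HY,zend=.20)
s=check("w6")
y=s.get("yellow")
if y is not None: print("moved",st(y-Y0),"red err",st(R0-P0+y-Y0))
E
```

```text
push -0.0025 F [1.1 0.  0.4]
cap [ 0.5322 -0.1402]
yellow [-0.0277  0.0929]
yellow [0.0329 0.0877]
yellow [-0.0241  0.0861]
yellow [ 0.0391 -0.0492]
clock 17.1333
moved [-0.00701261 -0.09449975] red err [ 0.00061422 -0.00035034]
```

```bash
cat >> h.py <<'E'
def press():
    manip.set_gripper(0.0)
    manip.move_pose([*P0,.20],Q); f0=manip.state()["contact_force"]
    lin(P0,.176,.1); lin(P0,.159,.05)
    z=.158
    while True:
        lin(P0,z,.03); s=manip.state(); F=(s["contact_force"]-f0)[2]
        print(round(z,4),s["tool_pos"].round(4),round(F,1))
        if F>12 or z<.150: break
        z-=.001
    manip.dwell(.2); print("hold",manip.state()["tool_pos"].round(4)); lin(P0,.20,.1)
E
python3 - <<'E'
from h import *
s=check("w7",0.02,.14)
r=s.get("red"); 
if r is not None:
    e=st(r-P0); print("err",e)
    if np.hypot(*e)<.0025: press(); print(manip.state()["clock"])
E
```

```text
cap [ 0.5349 -0.1401]
red [ 0.002  -0.0004]
yellow [-0.0145  0.1258]
yellow [-0.0334  0.0812]
yellow [ 0.039 -0.049]
yellow [ 0.0906 -0.2563]
clock 17.8583
err [ 0.00197369 -0.00039313]
0.158 [ 0.5329 -0.1402  0.1585] 3.6
0.157 [ 0.5325 -0.1401  0.1571] 4.5
0.156 [ 0.5325 -0.1401  0.1564] 6.0
0.155 [ 0.5326 -0.1401  0.1563] 10.5
0.154 [ 0.5326 -0.1401  0.1563] 15.0
hold [ 0.5326 -0.1401  0.1563]
21.825
```

View pics/w7.png

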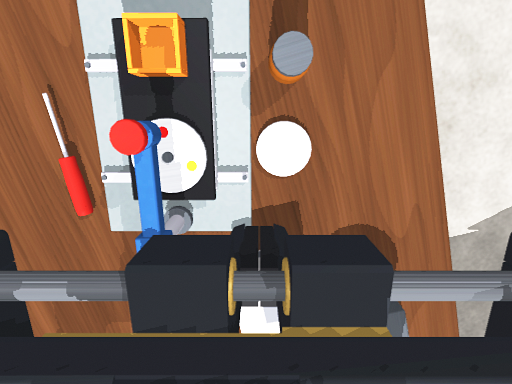

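Run:
```python
from h import *
t=np.array([-.0070,-.0945]); w=C0+.145*SY+SX*t[0]+SY*t[1]
d=st(P0-B0)-t; print("d",d)
push(w,d,HX,HY,zend=.20)
s=check("w8",0.03)
for k,v0 in(("red",R0),("yellow",Y0),("blue",B0)):
    if k in s: print(k,"moved",st(s[k]-v0),"blue err",st(B0-P0+s[k]-v0))
```

```text
d [0.02288548 0.05841272]
push 0.0228854819757048 F [-0.8 -0.9 -1.3]
push 0.05841272436994504 F [-0.8 -0.4 -1.2]
cap [ 0.532  -0.1397]
red [0.0263 0.0567]
yellow [0.065  0.0076]
clock 29.05
red moved [ 0.01863171 -0.03740948] blue err [ 0.00274623 -0.00132221]
yellow moved [ 0.01890378 -0.03764608] blue err [ 0.0030183 -0.0015588]
```

View pics/w8.png

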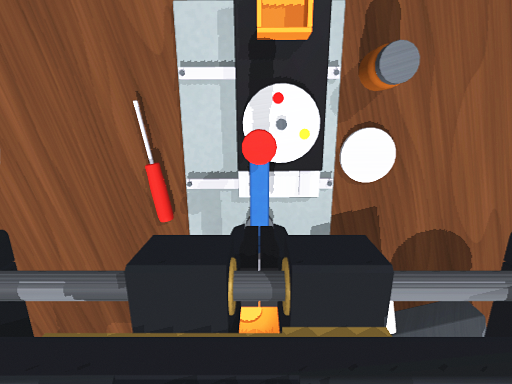

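Run:
```python
from h import *
t=np.array([.0188,-.0375]); w=C0+.145*SY+SX*t[0]+SY*t[1]
push(w,[-.0029,.0014],.0146,.0100,zend=.20)
s=check("w9",0.03); e=[]
for k,v0 in(("red",R0),("yellow",Y0)):
    if k in s: e.append(st(B0-P0+s[k]-v0)); print(k,"blue err",e[-1])
if len(e)==2 and np.hypot(*np.mean(e,0))<.0018:
    s=check("w10",0.02,-.14)
    if "blue" in s: print("direct",st(s["blue"]-P0))
    press(); print(manip.state()["clock"])
```

```text
push -0.0029 F [ 0.1 -1.2 -0.4]
push 0.0014 F [0.5 0.3 0.9]
cap [ 0.532  -0.1396]
red [0.0236 0.0586]
yellow [0.0623 0.0094]
clock 34.9
red blue err [6.09749587e-05 5.35053319e-04]
yellow blue err [0.00035944 0.000202  ]
cap [ 0.5302 -0.1394]
red [0.0236 0.0584]
yellow [0.0061 0.1572]
yellow [0.0723 0.1575]
clock 35.5667
0.158 [ 0.5329 -0.1402  0.1585] 4.6
0.157 [ 0.5325 -0.14    0.1571] 3.3
0.156 [ 0.5326 -0.14    0.1564] 6.2
0.155 [ 0.5326 -0.14    0.1564] 11.5
0.154 [ 0.5326 -0.1401  0.1563] 16.1
hold [ 0.5326 -0.1401  0.1563]
39.5333
```

Pressed with the blue spot within about 0.5 mm. I'll make a final check that the plunger is up and the carrier hasn't moved, then hand in.

Run:
```python
from h import *
s=check("w11",0.03)
for k,v0 in(("red",R0),("yellow",Y0)):
    if k in s: print(k,"blue err",st(B0-P0+s[k]-v0))
c=cap("wrist"); P=cloud(c); u=proj(c,[*P0,.174]).astype(int); print("cap z",np.nanmedian(P[u[1]-4:u[1]+5,u[0]-4:u[0]+5,2]))
i=cap("scene")["image"][60:260,110:360]; j=cap("side")["image"][60:260,170:420]
cv2.imwrite("pics/fin.png",cv2.resize(np.hstack([i,j]),(800,320)))
```

```text
cap [ 0.532  -0.1397]
red [0.0234 0.0584]
yellow [0.0623 0.0095]
clock 40.1833
red blue err [-7.91619150e-05  2.89367226e-04]
yellow blue err [0.00033305 0.00029846]
cap z 0.1744427850206154
```

View pics/fin.png

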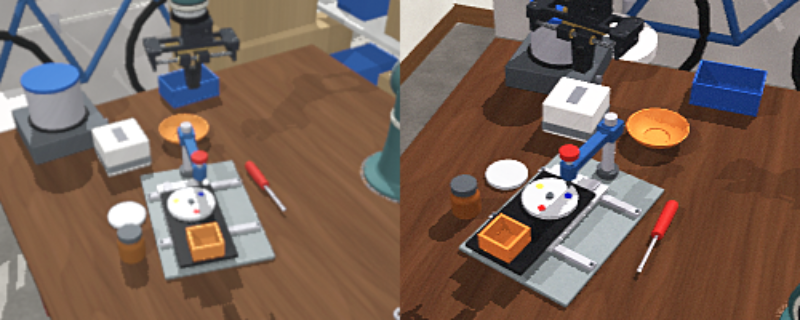

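```bash
python3 -c "
from h import *
order.close_job()"
```

```text
the job is handed in; nothing more can be done
```

The job is done and handed in. I pushed the carrier by its finger well until the red spot was under the punch and pressed the plunger fully down. I then moved the carrier on to the blue spot and did the same, finishing at about 40 s on the robot's clock.

- **Presses:** both went to the stop at a fingertip height of 0.1563 m, with about 15–16 N measured there. The plunger came back up, and its cap read 0.174 m afterwards.
- **Red spot:** worked out from the yellow spot, it was about 0.7 mm off centre. A direct oblique view read 2.0 mm, but the cap partly hid the spot there, so I trusted the first figure.
- **Blue spot:** worked out from the red and yellow spots, it was within about 0.5 mm both before and after the press. I tried to see it directly, but the detector did not pick it up, so this figure rests only on the other two spots.
- **Bystanders:** in the last scene and side pictures, the things near the stand looked undisturbed. The bowl and wrench were outside those crops; the arm never worked near where the first pictures showed them.

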